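# Seat the taper post of a memo stand and move the stand to its coaster

## Task

Put the memo stand together: take the blue-headed post from the wooden rack, put its tapered foot into the socket of the round stand base and press it home firmly, but without ramming it, until friction alone holds it. Then lift the whole stand well clear of the white riser by the post only, set it gently and upright on the middle of the round cork coaster, and let go. Do not take hold of the base, and leave the orange-headed post and everything else on the desk where they are.

Things in the scene. Friction and masses are not known exactly. Their poses are not given: they have to be found in the camera images.
- post: Blue-headed steel post, 150 mm tall, 130 g, upright in one of the two rack holes. Origin: centre of its foot end; z up the post. From the foot: round tapered shank 60 mm long (radius 4.5 mm at the end, 7 at 4 mm, 10.9 at 60 mm), collar 25 mm across at 60 to 64 mm, stem 16 mm across to 112 mm, then the head.
- post_head (a point): Centre of the post's blue square head, 24 x 24 mm and 38 mm tall (112 to 150 mm above the foot), 131 mm above the foot: the part to grip, on any pair of faces. x and y are square to the faces.
- spare_post: The same post with an orange head, in the other rack hole; a bystander. Origin: centre of its foot end.
- rack: Wooden block, 60 (x) x 150 (y) x 52 mm, fixed, with two holes 23 mm across and 45 mm deep on its y line, 45 mm either side of the middle; each holds a post loosely and upright. Origin: centre of the underside.
- base: Loose stand base, about 0.56 kg, slides easily on the riser. Origin: centre of the underside, z up. Dark disc 104 mm across, 14 mm high, with an upright grey tube 45 mm across up to 74.5 mm that holds the socket. The base hangs upright from a well seated post.
- base_mouth (a point): Centre of the open top of the base's tube (37 mm across), 74.5 mm above the underside. Inside is a collet of three brass leaves with the shank's taper; its flared mouth, about 22 mm wide, lies 7 mm below this point. A shank up to 2 mm off centre is guided in, rubbing with up to 10 N on the way, and the base slides to meet it.
- base_socket (a point): Axis of the socket, 30 mm above the base's underside: where the foot is when the taper bites, but this differs unseen, 19 to 38 mm above the underside. Then resistance rises about 7 N per mm; no bottom is met, and the force relaxes by half on stopping. Pressed under 13 N the base may drop off when lifted, 16 to 20 N holds it well, over 25 N is ramming.
- coaster: Round cork coaster, 126 mm across and 4 mm thick, fixed on the riser: where the stand belongs. Origin: centre of its underside.
- mug: Orange mug, 81 mm wide, 113 mm with its handle, 101 mm tall; bystander. Origin: centre of the underside.
- tape: Roll of tan tape lying flat, 105 mm across, 25 mm high; bystander. Origin: centre of the underside.
- riser: White desktop riser, fixed: a board 280 (x) x 430 (y) mm on two side panels, its top 85 mm above the desk. Base and coaster stand on the board; rack and posts stand on the desk to its left. Origin: centre of its footprint, on the desk.
Mind the look-alikes: they are no part of the job. Leave any green or pink look-alike of the base alone.

How it is judged (in metres and radians):
On the way, in this order (a step that is already met when the one before it is completed fails the run):
1. the blue post's foot stands straight in the socket, down in the collet (foot within 6 mm of the base's axis, less than 40 mm above its underside) (horizontal distance between post and base below 0.006 m and z of post in the frame of base below 0.04 m and angle between the z axis of post and the z axis of base, either way round below 0.08 rad), for 0.2 s.
2. the base hangs from the post, its underside more than 30 mm above the riser, no finger touching it (all of step 1 and height (world z) of base above 0.115 m and contact force between the fingers and base below 0.3 N), for 0.5 s.
At the end, for the whole second after the job is handed in: Stand upright on the coaster, base centre within 20 mm of its centre, blue post straight in the socket (foot within 6 mm of the axis, under 40 mm above the base's underside, 0.08 rad), nothing held, all at rest; spare post and other bystanders within 30 mm of their starts (all of step 1 and horizontal distance between base and coaster below 0.02 m and z of base in the frame of coaster between 0.002 and 0.008 m and angle between base's own z axis and vertical below 0.06 rad and linear speed of each of base, post below 0.02 m/s and distance of each of spare_post, mug, tape from where it was at the start of the episode below 0.03 m); the robot touches nothing.
It fails at once if the post is rammed: pressed in with more than about 28 N (the contact forces of shank and leaves add up to over 55 N) (contact force between post and base above 55 N).
It fails at once if the fingers touch or take hold of the base (over 2 N) (contact force between the fingers and base above 2 N).
It fails at once if the base comes off the post in the air (height (world z) of base above 0.1 m and z of post in the frame of base above 0.055 m).
It fails at once if the stand is dropped or banged down on the coaster (over 60 N) (contact force between base and coaster above 60 N).
It fails at once if the spare post, mug or tape roll is pushed away or knocked over (over 30 mm) (distance of any of spare_post, mug, tape from where it was at the start of the episode above 0.03 m).
It also fails if it takes over 64 s, if anything falls off the work surface, if the arm or the gripper's body presses on something with over 40 N, if the wrist force passes 120 N, or if a joint passes its speed limit or range.

## Robot

A 6-joint arm with a two-finger parallel gripper is mounted at the origin on a cart in front of the work surface, level with it; the furniture and walls round the work are solid. World frame = base frame: x ahead of the robot, y to its left, z up, the work surface at z = 0. Lengths are in m, angles in degrees, forces in N, time in s.
With the tool pointing down it reaches from about 0.375 to 0.975 m from the base axis. Payload 3.8 kg.
Tool frame: the origin (TCP) lies midway between the tips of the shut fingers; the grasp point (between the pads) lies 19 mm behind it; z points along the fingers, y is the line along which they close (so a half turn about z gives the same grasp; the last joint's range is limited). The gripper opens to 85 mm and grips with 20 to 120 N. Pads are 22 mm wide; open, the fingers measure 114 mm over their backs; the gripper's body (76 mm by 85 mm) begins 54 mm behind the grasp point. The pads swing forward as they close: fully open they stand 13 mm farther back than shut.
Start: joints at [-75.281, 15.12, 91.902, -0, 72.978, -2.114], TCP at [0.195, -0.646, 0.231] pointing down, gripper open.
Joint ranges: [-150.88, 150.88], [-54.13, 125.18], [17.81, 147.31], [-75.09, 255.09], [0, 152.58], [-146.25, 146.25]. Speed limits (degrees/s): [147.25, 147.25, 180, 180, 180, 180].

## Interface

Orientations are given as [roll, pitch, yaw] about the fixed x, y, z axes, in that order (R = Rz(yaw) Ry(pitch) Rx(roll)).
In Python, from workcell import * gives the robot as it stands. The module is installed in compiled form; this text tells all that it offers.
- The arm moves only by the tool carry_out, never from a script. Its argument "moves" is a list that holds one entry, the list of rows, each a list of 7 numbers: the shift along the world's x, y, z in cm, then the turn, a rotation vector about the world's x, y, z in degrees, then the gripper command: -1 is fully open, 1 is shut, values between are in proportion. A call has 1 to 8 rows; each row is the pose to reach, as a shift and turn from the pose commanded when the call began; what a row does not reach only later rows make up. A row lasts 1/10 s, in which the tool goes at most 50 mm and 8.59 degrees, less where a joint would pass 70% of its speed; a pose out of reach is approached as far as the arm can. A call with a gripper value outside its range is refused whole. The fingers move at their own pace and stop on an object; "grip_force" is the grip in N (left out, the last holds). Time passes only in rows, so rows that repeat a pose let the fingers close. It gives the time, the measured TCP pose, the force and the opening at its end, in the units of the state.
- read_state(): the state, without advancing time (a new reading comes with each control period).
- camera(name): name is "side" or "top"; returns a dict with "img" (400x640x3 uint8, red, green, blue), "z_map" (400x640 float32, m along the optical axis (not along the pixel's ray), 0 where there is no reading), "intrinsics" (3x3 intrinsics, pixels), "cam_to_world" (4x4, takes a point from camera to world coordinates). Camera axes: x right, y up, looking along -z (the intrinsics and any distortion apply to the point x, -y, -z); pixel columns grow to the right and rows downward; lengths in m; the calibration is good to about 2 mm. A picture is of the moment at which its call begins.
- hand_in(): hands the job in, once; it reports no verdict.
The state is a dict: "clock": time; "joints": joint angles; "qd": joint speeds; "joint_efforts": joint torques, N m; "ee_pos": TCP position; "tcp_rot": TCP orientation; "contact_force": force on the tool from outside, world axes, zero at the start; "ft_torque": the same for the moment, N m; "grip_width": finger opening in m.
Only numpy, scipy, OpenCV 4.12 (cv2) and the standard library are available. Lean on these libraries where they do the work, as an engineer would, in place of code of your own. Each camera call takes 0.05 s, during which the arm holds its last target. There are 200 camera calls.

## Working session

There is one attempt and no reset: what is moved stays moved. The work goes in short steps, Python scripts to look and compute and a tool call to move; the robot and the scene stay as the last step left them, time stands still between calls to the robot, and variables do not carry over. Pictures are saved under pics/ and viewed, on a budget of 10 in all, crops included, one or two more only if the job needs it, and the job is handed in when it is done.

Besides the shell and the picture viewer there is one more tool, called after "Request:" by a JSON object that holds its "method" and its "body". carry_out: Moves the arm, as the interface text tells. Its arguments: {"type":"object","properties":{"moves":{"type":"array","items":{"type":"array","items":{"type":"array","items":{"type":"number"}}}},"grip_force":{"type":"number"}},"required":["moves"]}

```bash
mkdir -p pics; cat > h.py <<'E'
from workcell import *
import numpy as np, cv2
def snap(n,f=None):
    c=camera(n)
    np.savez(f'/tmp/{n}.npz',**c)
    if f: cv2.imwrite('pics/'+f,cv2.cvtColor(c['img'],cv2.COLOR_RGB2BGR))
    return c
def load(n): return dict(np.load(f'/tmp/{n}.npz'))
def pts(c):
    K=c['intrinsics'];z=c['z_map'];v,u=np.mgrid[:z.shape[0],:z.shape[1]]
    p=np.stack([(u-K[0,2])/K[0,0]*z,-(v-K[1,2])/K[1,1]*z,-z],-1)
    T=c['cam_to_world'];return p@T[:3,:3].T+T[:3,3]
def ray(c,u,v,h):
    K=c['intrinsics'];T=c['cam_to_world']
    d=T[:3,:3]@np.array([(u-K[0,2])/K[0,0],-(v-K[1,2])/K[1,1],-1]);o=T[:3,3]
    return o+d*(h-o[2])/d[2]
E
python3 - <<'E'
from h import *
a=snap('top','top0.png');b=snap('side','side0.png')
for c in(a,b):print(c['intrinsics'].tolist(),c['cam_to_world'].round(3).tolist(),c.keys())
print(read_state())
E
```

```text
[[456.8811060130597, 0.0, 326.72693284947843], [0.0, 456.8811060130597, 199.73946547870167], [0.0, 0.0, 1.0]] [[-0.009, 0.988, -0.156, 0.363], [-1.0, -0.009, 0.001, 0.067], [-0.0, 0.156, 0.988, 1.72], [0.0, 0.0, 0.0, 1.0]] dict_keys(['img', 'z_map', 'intrinsics', 'cam_to_world'])
[[418.8774497361049, 0.0, 323.38875935356936], [0.0, 418.8774497361049, 197.78690957475575], [0.0, 0.0, 1.0]] [[-1.0, 0.003, -0.025, 0.562], [-0.022, -0.526, 0.85, 1.128], [-0.011, 0.851, 0.526, 0.803], [0.0, 0.0, 0.0, 1.0]] dict_keys(['img', 'z_map', 'intrinsics', 'cam_to_world'])
{'clock': 0.1, 'joints': array([-7.52816963e+01,  1.51648615e+01,  9.19747600e+01,  7.17165102e-04,
        7.29790730e+01, -2.11411491e+00]), 'qd': array([ 0.05786597, -0.06791997, -0.08966305, -0.01732089, -0.01725985,
        0.0538895 ]), 'joint_efforts': array([ 2.30299638e-04, -5.16706824e+01, -3.68592095e+01, -5.75837430e-05,
        6.28602007e-03, -2.85407486e-05]), 'ee_pos': array([ 0.19529244, -0.64542076,  0.23007378]), 'tcp_rot': array([-1.79881412e+02, -5.06347373e-03,  1.68322028e+01]), 'contact_force': array([-0.08879006,  0.465261  , -0.74370713]), 'ft_torque': array([ 0.01346707, -0.00929313,  0.0421742 ]), 'grip_width': 0.08530261168269933}
```

View pics/top0.png

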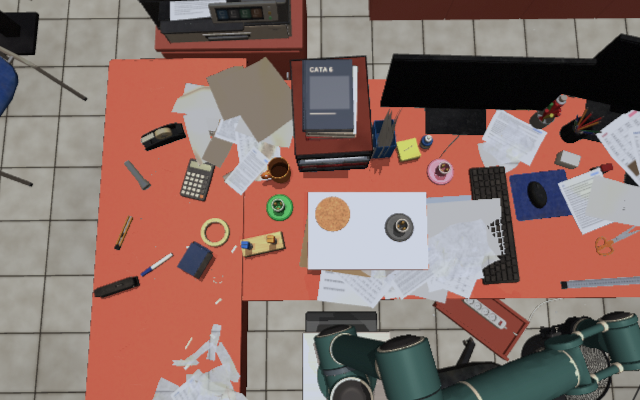

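View pics/side0.png

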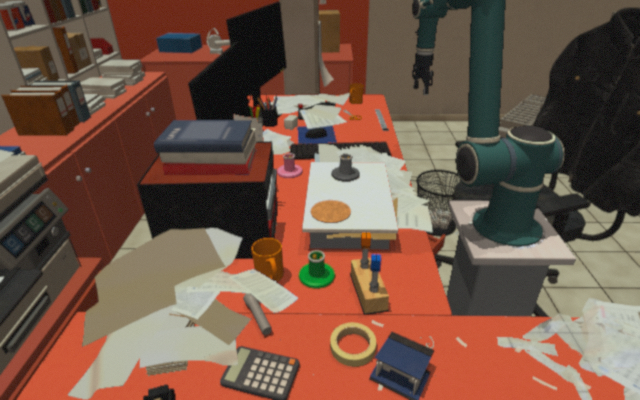

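Top view: the blue head is at (246,245), and the orange head (271,238) is the spare. The blue box at (196,262) is not a post. The dark base is at (400,228); its green (280,206) and pink (440,172) look-alikes stay untouched. The coaster is at (333,213). Next I'll measure and check with a crop.

```bash
python3 - <<'E'
from h import *
a=load('top');b=load('side')
def comp(m,near,mx=60):
    n,l,s,c=cv2.connectedComponentsWithStats(m.astype(np.uint8))
    k=[(np.hypot(*(c[i]-near)),i) for i in range(1,n) if s[i,4]>8]
    i=min(k)[1]; return l==i,c[i],s[i]
def info(nm,c,m,near):
    mm,ce,s=comp(m,near);P=pts(c)[mm];print(nm,ce.round(1),s,'med',np.median(P,0).round(4),'zmax',np.percentile(P[:,2],[50,90,98]).round(4));return mm,ce
for n,c,pb,po in(('top',a,(246,245),(271,238)),('side',b,(376,262),(367,240))):
    hsv=cv2.cvtColor(c['img'],cv2.COLOR_RGB2HSV);H,S,V=cv2.split(hsv)
    mb=(H>100)&(H<130)&(S>130)&(V>60)
    mm,ce=info(n+' blue',c,mb,pb)
    P=pts(c)
    q=P[mm];t=q[q[:,2]>.15];print(' top pts',len(t),t.mean(0) if len(t) else 0)
    print(' ray .157',ray(c,*ce,.157))
a_=a;P=pts(a);H,S,V=cv2.split(cv2.cvtColor(a['img'],cv2.COLOR_RGB2HSV))
# coaster
m=np.zeros(H.shape,bool);m[190:240,305:360]=1
mc=m&(S>80);_,ce=info('coaster',a,mc,(333,213));print(ray(a,*ce,.089))
m[:]=0;m[205:250,378:420]=1
mm=m&(V<110);_,ce=info('base',a,mm,(400,228))
t=m&(P[...,2]>.15);print('tube top',t.sum(),P[t].mean(0),P[t].min(0),P[t].max(0))
v,u=np.nonzero(t);print(u.min(),u.max(),v.min(),v.max())
t=m&(P[...,2]>.093)&(P[...,2]<.105);q=P[t].astype(np.float32);(e,r)=cv2.minEnclosingCircle(q[:,:2].copy());print('disc',t.sum(),e,r)
m[:]=0;m[225:262,235:290]=1
t=m&(P[...,2]>.045)&(P[...,2]<.06);print('rack',cv2.minAreaRect(P[t][:,:2].astype(np.float32)))
big=np.hstack([cv2.resize(a['img'][185:275,220:300],None,fx=4,fy=4,interpolation=2),cv2.resize(a['img'][185:275,360:440],None,fx=4,fy=4,interpolation=2)])
cv2.imwrite('pics/crop1.png',big[...,::-1])
E
```

```text
top blue [244.9 244.6] [242 242   7   7  41] med [0.4581 0.345  0.1584] zmax [0.1584 0.1628 0.1635]
 top pts 36 [0.45881512 0.3466348  0.15841148]
 ray .157 [0.4585948 0.3455056 0.157    ]
side blue [375.2 261.9] [371 255   9  16 114] med [0.463  0.3591 0.1497] zmax [0.1497 0.1578 0.1594]
 top pts 55 [0.46284764 0.35397566 0.15602049]
 ray .157 [0.46445043 0.36915383 0.157     ]
coaster [332.3 213.7] [316 197  34  34 917] med [0.5701 0.0462 0.0897] zmax [0.0897 0.0948 0.0974]
[0.57076444 0.04552523 0.089     ]
base [397.5 228. ] [385 214  28  28 455] med [ 0.5098 -0.1797  0.1   ] zmax [0.1    0.1066 0.1411]
tube top 75 [ 0.51495994 -0.18122891  0.22199424] [ 0.36337131 -0.21350766  0.15105953] [0.54182195 0.06687806 1.71982571]
392 408 211 244
disc 476 (0.5188830494880676, -0.18423298001289368) 0.10139299184083939
rack ((0.4697072207927704, 0.3054516315460205), (0.060240548104047775, 0.1511378139257431), 11.696474075317383)
```

View pics/crop1.png

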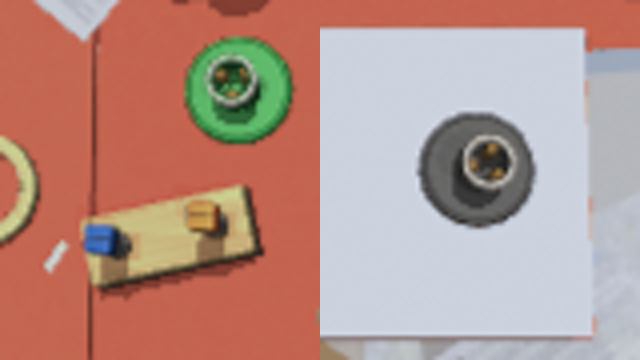

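The crop confirms the blue-headed post in the rack's left hole, with the orange one to its right. The plain grey base is on the riser and the green one is on the desk. Now the finer fits.

```bash
python3 - <<'E'
from h import *
a=load('top');b=load('side');F=8
def up(c,u0,u1,v0,v1):
    im=cv2.resize(c['img'][v0:v1,u0:u1],None,fx=F,fy=F,interpolation=cv2.INTER_CUBIC);return im,lambda p:((p[0]+.5)/F-.5+u0,(p[1]+.5)/F-.5+v0)
def big(m,minA=100):
    cs,_=cv2.findContours(m.astype(np.uint8),0,1);return max(cs,key=cv2.contourArea)
# blue top face
for c,box in((a,(235,258,235,256)),(b,(365,390,248,275))):
    im,f=up(c,*box);H,S,V=cv2.split(cv2.cvtColor(im,cv2.COLOR_RGB2HSV));bl=(H>100)&(H<130)&(S>120)
    print('V pct',np.percentile(V[bl],[10,30,50,70,90]))
    t,_=cv2.threshold(V[bl].reshape(-1,1),0,255,cv2.THRESH_OTSU)
    for nm,m in(('all',bl),('bright',bl&(V>t))):
        r=cv2.minAreaRect(big(m));print(nm,t,f(r[0]),np.array(r[1])/F,r[2],'ray',ray(c,*f(r[0]),.157).round(4))
        w=np.array([ray(c,*f(p),.157)[:2] for p in cv2.boxPoints(r)]);d=np.diff(np.vstack([w,w[:1]]),axis=0)
        print('  edge len',np.hypot(*d.T).round(4),'ang',np.degrees(np.arctan2(d[:,1],d[:,0])).round(1))
# base disc and tube rim
im,f=up(a,375,425,203,253);H,S,V=cv2.split(cv2.cvtColor(im,cv2.COLOR_RGB2HSV))
c_=cv2.convexHull(big(V<150));e=cv2.fitEllipse(c_);print('disc',f(e[0]),np.array(e[1])/F,ray(a,*f(e[0]),.099),ray(a,*f(e[0]),.092))
g=cv2.GaussianBlur(V,(9,9),2)
for th in(140,160,180):
    m=(g>th)&(np.hypot(*(np.indices(g.shape).T-np.array(g.shape[::-1])/2).T[::-1])<90)
    m=np.zeros(g.shape,bool);m[:]=g>th
    yy,xx=np.indices(g.shape);m&=np.hypot((xx/F+375)-402.2,(yy/F+203)-225.3)<9
    k=big(m);e=cv2.fitEllipse(cv2.convexHull(k));print('rim',th,f(e[0]),np.array(e[1])/F,ray(a,*f(e[0]),.1595))
# coaster
im,f=up(a,305,360,190,240);H,S,V=cv2.split(cv2.cvtColor(im,cv2.COLOR_RGB2HSV))
e=cv2.fitEllipse(cv2.convexHull(big(S>80)));print('coaster',f(e[0]),np.array(e[1])/F,ray(a,*f(e[0]),.088))
P=pts(b)
for nm,box in(('base',(325,365,145,185)),):
    q=P[box[2]:box[3],box[0]:box[1]].reshape(-1,3)
    t=q[(q[:,2]>.153)&(q[:,2]<.17)];print('side tube top',len(t),t.mean(0),t.min(0),t.max(0))
im,f=up(b,305,357,195,227);H,S,V=cv2.split(cv2.cvtColor(im,cv2.COLOR_RGB2HSV))
e=cv2.fitEllipse(cv2.convexHull(big(S>80)));print('coaster side',f(e[0]),np.array(e[1])/F,ray(b,*f(e[0]),.088))
im,f=up(b,325,365,145,187);cv2.imwrite('pics/sidebase.png',cv2.resize(b['img'][145:187,325:365],None,fx=12,fy=12,interpolation=2)[...,::-1])
E
```

```text
V pct [ 74. 145. 169. 184. 192.]
all 124.0 (244.95176887512207, 244.60931587219238) [7.71010733 6.71648073] 2.4895529747009277 ray [0.4585 0.3453 0.157 ]
  edge len [0.0228 0.0264 0.0228 0.0263] ang [ -1.3 -93.  178.5  87. ]
bright 124.0 (244.29374980926514, 244.49374961853027) [6.38527155 6.54273176] 2.4895529747009277 ray [0.4589 0.3476 0.157 ]
  edge len [0.0222 0.0218 0.0222 0.0218] ang [ -1.3 -93.  178.6  87. ]
V pct [ 67.  81.  84. 139. 167.]
all 116.0 (375.43797874450684, 262.5506954193115) [ 8.72931576 16.05100441] 2.321530342102051 ray [0.4642 0.3714 0.157 ]
  edge len [0.0576 0.0208 0.0576 0.0198] ang [-95.8 176.9  83.2  -2.9]
bright 116.0 (375.6489009857178, 257.5192222595215) [8.76784134 5.90108824] 3.2704880237579346 ray [0.4622 0.3531 0.157 ]
  edge len [0.0219 0.0209 0.0218 0.0205] ang [-96.4 175.4  82.6  -4.5]
disc (398.7457847595215, 227.07660102844238) [28.7025032  29.29695511] [ 0.51941849 -0.19033296  0.099     ] [ 0.52009242 -0.1914438   0.092     ]
rim 140 (402.01515007019043, 224.76989936828613) [13.09840584 13.62225819] [ 0.52142325 -0.19220365  0.1595    ]
rim 160 (399.05041313171387, 221.43123054504395) [4.06736517 7.66023731] [ 0.53301083 -0.1824279   0.1595    ]Traceback (most recent call last):
  File "<stdin>", line 24, in <module>
cv2.error: OpenCV(4.12.0) /io/opencv/modules/imgproc/src/shapedescr.cpp:361: error: (-201:Incorrect size of input array) There should be at least 5 points to fit the ellipse in function 'fitEllipseNoDirect'
```

Request:
{"method": "carry_out", "body": {"moves": [[[5,0,3,0,0,8,-1],[10,3,5,0,0,16,-1],[14,6,7,0,0,24,-1],[18,9,7,0,0,32,-1],[22,12,7,0,0,40,-1],[25,16,7,0,0,48,-1],[28,20,7,0,0,56,-1],[29,25,7,0,0,64,-1]]]}}

```text
clock: 0.9
ee_pos: [0.4809, -0.4135, 0.3002]
tcp_rot: [-180.0, -0.0, 81.2]
contact_force: [0.4, 0.4, 0.2]
grip_width: 0.0856
```

```bash
python3 - <<'E'
from h import *
a=load('top');b=load('side');F=8
def up(c,u0,u1,v0,v1):
    im=cv2.resize(c['img'][v0:v1,u0:u1],None,fx=F,fy=F,interpolation=cv2.INTER_CUBIC);return im,lambda p:((p[0]+.5)/F-.5+u0,(p[1]+.5)/F-.5+v0)
def big(m): return max(cv2.findContours(m.astype(np.uint8),0,1)[0],key=cv2.contourArea)
im,f=up(a,305,360,190,240);S=cv2.split(cv2.cvtColor(im,cv2.COLOR_RGB2HSV))[1]
e=cv2.fitEllipse(cv2.convexHull(big(S>80)));print('coaster top',ray(a,*f(e[0]),.088))
im,f=up(b,305,357,195,227);S=cv2.split(cv2.cvtColor(im,cv2.COLOR_RGB2HSV))[1]
e=cv2.fitEllipse(cv2.convexHull(big(S>80)));print('coaster side',ray(b,*f(e[0]),.088))
im,f=up(b,325,365,145,187);V=im.max(2);k=big(V<130);x,y,w,h=cv2.boundingRect(k);print('side base dark',f((x,y)),f((x+w,y+h)))
uc=f((x+w/2,0))[0];e=cv2.fitEllipse(k[k[:,0,1]>y+h*.75]);print('lower ell',f(e[0]),np.array(e[1])/F)
print('at u-center: x=',ray(b,uc,f((0,y+h))[1],.085))
print(read_state()['joints'])
cv2.imwrite('pics/sidebase.png',cv2.resize(b['img'][145:187,325:365],None,fx=12,fy=12,interpolation=2)[...,::-1])
E
```

```text
coaster top [0.57084658 0.04569943 0.088     ]
coaster side [0.57252087 0.05001968 0.088     ]
side base dark (331.0625, 153.3125) (359.0625, 181.4375)
lower ell (345.24596786499023, 173.78770065307617) [14.81254673 28.17876434]
at u-center: x= [ 0.52296143 -0.14141633  0.085     ]
[-4.29585984e+01  8.80580951e+00  9.22383485e+01  2.94378083e-02
  7.89784191e+01 -3.41605883e+01]
```

View pics/sidebase.png

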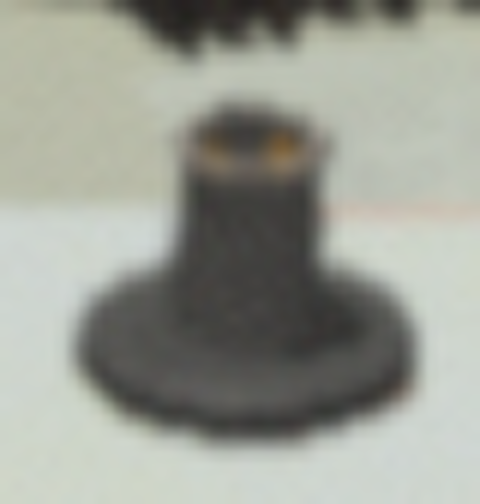

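Request:
{"method": "carry_out", "body": {"moves": [[[1,5,0,0,0,6,-1],[2,10,0,0,0,6,-1],[2,15,0,0,0,6,-1],[2,20,0,0,0,6,-1],[2,25,0,0,0,6,-1],[2,30,0,0,0,6,-1],[2,35,0,0,0,6,-1],[2,40,0,0,0,6,-1]]]}}

```text
clock: 1.7
ee_pos: [0.4982, -0.0151, 0.3009]
tcp_rot: [-180.0, 0.0, 86.8]
contact_force: [0.5, -0.4, 0.5]
grip_width: 0.0854
```

Request:
{"method": "carry_out", "body": {"moves": [[[0,5,0,0,0,0,-1],[-1,10,-1,0,0,0,-1],[-1,15,-2,0,0,0,-1],[-2,20,-3,0,0,0,-1],[-3,25,-4,0,0,0,-1],[-4,30,-5,0,0,0,-1],[-4,32,-6,0,0,0,-1],[-4,34,-6,0,0,0,-1]]]}}

```text
clock: 2.5
ee_pos: [0.4566, 0.3246, 0.2386]
tcp_rot: [-179.8, 0.1, 87.0]
contact_force: [0.4, -0.0, -0.2]
grip_width: 0.0856
```

```bash
python3 - <<'E'
from h import *
print(read_state())
a=snap('top');b=snap('side')
im=np.hstack([cv2.resize(a['img'][190:290,200:300],None,fx=4,fy=4,interpolation=2),cv2.resize(b['img'][200:300,320:420],None,fx=4,fy=4,interpolation=2)])
cv2.imwrite('pics/above.png',im[...,::-1])
E
```

```text
{'clock': 2.5, 'joints': array([3.28458535e+01, 2.61767669e+00, 1.05457705e+02, 2.35708421e-02,
       7.21728057e+01, 3.58564252e+01]), 'qd': array([ 16.15080739,  11.90986661, -13.96792172,  -0.80751447,
         1.45086412,  16.85697464]), 'joint_efforts': array([ -0.36804345, -40.46272516, -36.39783382,   0.2033486 ,
        -0.20409401,  -0.21118156]), 'ee_pos': array([0.45664378, 0.32460459, 0.23856439]), 'tcp_rot': array([-1.79785720e+02,  1.27216578e-01,  8.69824014e+01]), 'contact_force': array([ 0.42237485, -0.04891135, -0.20519515]), 'ft_torque': array([ 0.00929796, -0.00132296, -0.05475056]), 'grip_width': 0.08562751853373532}
```

View pics/above.png

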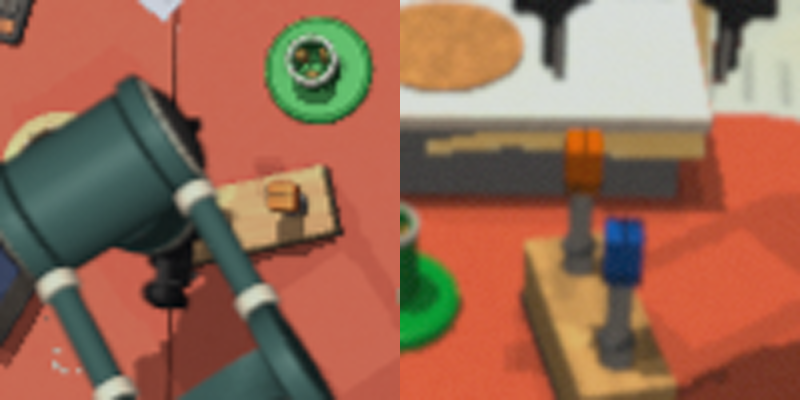

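Request:
{"method": "carry_out", "body": {"moves": [[[0.3,2.2,-2,0,0,0,-1],[0.3,2.2,-4,0,0,0,-1],[0.3,2.2,-4,0,0,0,-1],[0.3,2.2,-4,0,0,0,-1]]]}}

```text
clock: 3.0
ee_pos: [0.4617, 0.3438, 0.201]
tcp_rot: [-179.9, 0.1, 86.8]
contact_force: [-0.4, -0.1, 0.7]
grip_width: 0.0851
```

```bash
python3 - <<'E'
from h import *
b=snap('side');s=read_state();print(s['ee_pos'],s['tcp_rot'])
def proj(c,p):
    T=np.linalg.inv(c['cam_to_world']);q=T[:3,:3]@p+T[:3,3];K=c['intrinsics'];return K[0,0]*q[0]/-q[2]+K[0,2],K[1,1]*q[1]/q[2]+K[1,2]
print('tcp px',proj(b,s['ee_pos']),'head top px predicted',proj(b,np.r_[.461,.350,.157]))
cv2.imwrite('pics/above2.png',cv2.resize(b['img'][200:300,325:425],None,fx=5,fy=5,interpolation=2)[...,::-1])
E
```

```text
[0.46233829 0.34426904 0.20200044] [ 1.79972780e+02 -2.06136500e-03  8.67841254e+01]
tcp px (np.float64(376.30933008609225), np.float64(240.14698265988932)) head top px predicted (np.float64(376.0223938177115), np.float64(256.6709499383686))
```

View pics/above2.png

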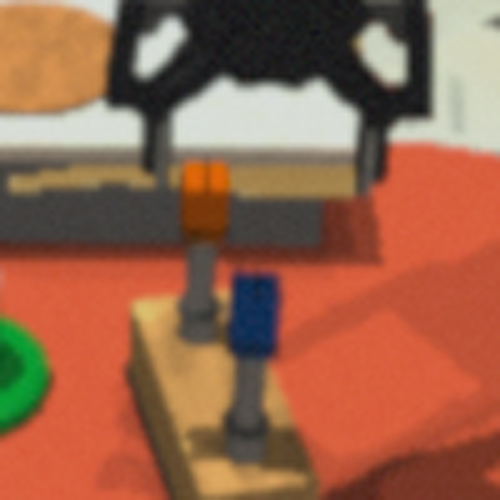

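Request:
{"method": "carry_out", "body": {"moves": [[[0.2,0.6,-2,0,0,0,-1],[0.2,0.6,-4,0,0,0,-1],[0.2,0.6,-6,0,0,0,-1],[0.2,0.6,-7.5,0,0,0,-1],[0.2,0.6,-8.2,0,0,0,-1],[0.2,0.6,-8.2,0,0,0,-1],[0.2,0.6,-8.2,0,0,0,-0.2],[0.2,0.6,-8.2,0,0,0,-0.2]]], "grip_force": 60}}

```text
clock: 3.85
ee_pos: [0.4648, 0.3515, 0.1206]
tcp_rot: [179.9, -0.1, 86.8]
contact_force: [-0.6, 0.4, 0.4]
grip_width: 0.0588
```

Request:
{"method": "carry_out", "body": {"moves": [[[0,0,0,0,0,0,-0.2],[0,0,0,0,0,0,0.2],[0,0,0,0,0,0,0.2],[0,0,0,0,0,0,1],[0,0,0,0,0,0,1],[0,0,0,0,0,0,1],[0,0,0,0,0,0,1],[0,0,0,0,0,0,1]]]}}

```text
clock: 4.65
ee_pos: [0.4639, 0.3511, 0.1196]
tcp_rot: [180.0, -0.0, 86.8]
contact_force: [-1.2, 0.2, 4.1]
grip_width: 0.0236
```

```bash
python3 - <<'E'
from h import *
b=snap('side');s=read_state();print(s)
cv2.imwrite('pics/grip.png',cv2.resize(b['img'][200:300,325:425],None,fx=5,fy=5,interpolation=2)[...,::-1])
E
```

```text
{'clock': 4.7, 'joints': array([3.46606144e+01, 1.05410632e+01, 1.09875966e+02, 9.28479607e-03,
       5.95691516e+01, 3.78227227e+01]), 'qd': array([-0.08448053,  0.04973492,  0.04131769, -0.05033105, -0.12956914,
        0.04707266]), 'joint_efforts': array([-4.80971877e-01, -4.13711786e+01, -3.20372057e+01, -3.07673095e-01,
       -5.65245207e-01, -2.61585010e-03]), 'ee_pos': array([0.46395971, 0.35112064, 0.11959077]), 'tcp_rot': array([ 1.79993994e+02, -1.47988172e-02,  8.68331907e+01]), 'contact_force': array([-2.00166342,  0.17401489,  4.09443368]), 'ft_torque': array([-0.0009655 ,  0.37557935, -0.04140154]), 'grip_width': 0.023460051346891903}
```

View pics/grip.png

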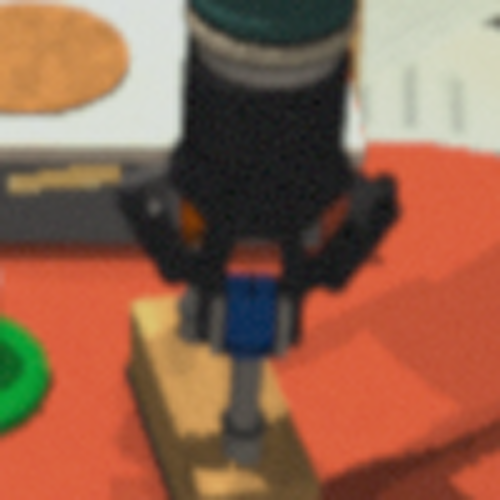

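Request:
{"method": "carry_out", "body": {"moves": [[[0,0,2,0,0,0,1],[0,0,4,0,0,0,1],[0,0,7,0,0,0,1],[0,0,10,0,0,0,1],[0,0,13,0,0,0,1],[0,0,16,0,0,0,1],[0,0,19,0,0,0,1],[0,0,20,0,0,0,1]]]}}

```text
clock: 5.5
ee_pos: [0.4653, 0.3517, 0.3225]
tcp_rot: [179.7, -0.2, 86.8]
contact_force: [-0.0, 0.2, -1.2]
grip_width: 0.0231
```

Request:
{"method": "carry_out", "body": {"moves": [[[1,-4,0,0,0,0,1],[2,-8,0,0,0,0,1],[3,-12,0,0,0,0,1],[4,-16,0,0,0,0,1],[5,-20,0,0,0,0,1],[6,-24,0,0,0,0,1],[6,-28,0,0,0,0,1],[6,-32,0,0,0,0,1]]]}}

```text
clock: 6.3
ee_pos: [0.5234, 0.0292, 0.3171]
tcp_rot: [-179.9, 0.0, 86.8]
contact_force: [0.2, 0.3, -1.8]
grip_width: 0.0233
```

Request:
{"method": "carry_out", "body": {"moves": [[[0,-4,0,0,0,0,1],[0,-8,0,0,0,0,1],[0,-12,0,0,0,0,1],[0,-16,0,0,0,0,1],[0,-19,0,0,0,0,1],[0,-21,-0.5,0,0,0,1],[0,-22,-1,0,0,0,1],[0,-22,-1,0,0,0,1]]]}}

```text
clock: 7.1
ee_pos: [0.5228, -0.1896, 0.3066]
tcp_rot: [-179.8, -0.1, 86.7]
contact_force: [-0.8, 0.1, -1.0]
grip_width: 0.0235
```

Request:
{"method": "carry_out", "body": {"moves": [[[0,0,0,0,0,0,1],[0,0,0,0,0,0,1]]]}}

```text
clock: 7.3
ee_pos: [0.524, -0.1879, 0.3092]
tcp_rot: [-180.0, -0.0, 86.9]
contact_force: [-0.4, -0.3, -1.5]
grip_width: 0.0235
```

```bash
python3 - <<'E'
from h import *
b=load('side');print('side rim',ray(b,345.8,157.1,.1595))
b=snap('side');s=read_state();print(s['ee_pos'],s['tcp_rot'],s['contact_force'],s['grip_width'])
P=pts(b)
box=(slice(100,190),slice(310,390))
cv2.imwrite('pics/over.png',cv2.resize(b['img'][box],None,fx=7,fy=6.6,interpolation=2)[...,::-1])
E
```

```text
side rim [ 0.52080171 -0.18074065  0.1595    ]
[ 0.52412735 -0.18790149  0.30938323] [ 1.79983296e+02 -1.46564679e-02  8.69179597e+01] [ 0.74596537  0.3337865  -0.72428308] 0.023213345683541678
```

View pics/over.png

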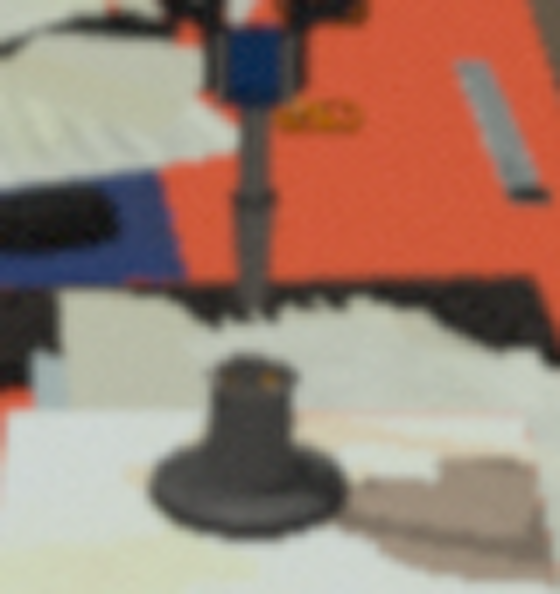

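```bash
python3 - <<'E'
from h import *
b=load('side');a=load('top');s=read_state();zt=s['ee_pos'][2];zf=zt-.1126
im=b['img'].astype(float)
print('rows: col 345-347 mean RGB')
m=im[:,344:348].mean(1)
for v in list(range(100,120))+list(range(124,138))+list(range(142,184)):print(v,m[v].astype(int),end=' ' if v%3 else '\n')
print()
for nm,v,z,off in(('headbot',115.1,zf+.112,.012),('foot',146.8,zf,.0045)):
    print(nm,ray(b,346,v,z)-[0,off,0])
print('rim',ray(b,346,156.5,.1595))
E
```

```text
rows: col 345-347 mean RGB
100 [190 147 131] 101 [192 133 114] 102 [183 116  99]
103 [135  83  81] 104 [71 51 69] 105 [27 43 73]
106 [16 42 77] 107 [18 44 78] 108 [15 43 78]
109 [16 44 79] 110 [14 43 79] 111 [19 44 80]
112 [15 41 76] 113 [14 37 67] 114 [21 36 60]
115 [32 40 58] 116 [60 55 61] 117 [81 68 64]
118 [89 74 67] 119 [91 81 74] 124 [91 73 66] 125 [93 74 66] 126 [93 74 67]
127 [90 72 65] 128 [84 71 66] 129 [71 64 59]
130 [61 57 53] 131 [65 60 55] 132 [75 68 63]
133 [81 73 68] 134 [81 73 67] 135 [85 75 69]
136 [84 73 68] 137 [84 73 67] 142 [84 72 66] 143 [76 71 64] 144 [74 69 65]
145 [71 67 63] 146 [75 73 66] 147 [90 89 80]
148 [118 120 109] 149 [163 167 154] 150 [184 190 176]
151 [188 194 180] 152 [179 183 171] 153 [147 148 138]
154 [100  99  93] 155 [70 68 65] 156 [69 64 58]
157 [74 68 58] 158 [78 72 63] 159 [77 73 66]
160 [71 69 64] 161 [65 64 61] 162 [64 63 60]
163 [64 63 61] 164 [66 64 62] 165 [62 62 59]
166 [64 64 61] 167 [63 63 60] 168 [65 63 61]
169 [64 63 60] 170 [65 64 61] 171 [64 63 60]
172 [63 62 60] 173 [62 60 59] 174 [63 63 60]
175 [75 75 72] 176 [84 84 81] 177 [92 91 88]
178 [89 90 86] 179 [73 73 70] 180 [64 62 61]
181 [105 106 102] 182 [170 175 168] 183 [200 207 197]

headbot [ 0.52257524 -0.20096904  0.30878323]
foot [ 0.52068708 -0.18893927  0.19678323]
rim [ 0.51999962 -0.18544313  0.1595    ]
```

```bash
python3 - <<'E'
from h import *
b=load('side');zf=read_state()['ee_pos'][2]-.1126
for nm,v,z,off in(('headbot',115.8,zf+.112,.012),('headtop front?',103.4,zf+.15,-.012),('foot',148.2,zf,.0045),('rim back',153.4,.1595,-.0225),('rim back inner-thick?',159.5,.1595,.0225),('disc bottom front',181.2,.085,.052)):
    p=ray(b,346,v,z)-[0,off,0];q=ray(b,346,v+1,z)-[0,off,0];print(nm,p.round(4),'per px',(q-p)[1].round(4))
E
```

```text
headbot [ 0.5227 -0.1946  0.3088] per px 0.0091
headtop front? [ 0.5231 -0.182   0.3468] per px 0.0097
foot [ 0.521  -0.1777  0.1968] per px 0.008
rim back [ 0.5194 -0.1877  0.1595] per px 0.008
rim back inner-thick? [ 0.5205 -0.1847  0.1595] per px 0.0076
disc bottom front [ 0.5197 -0.1951  0.085 ] per px 0.007
```

Request:
{"method": "carry_out", "body": {"moves": [[[0,0,-0.6,0,0,0,1],[0,0,-1.2,0,0,0,1],[0,0,-1.8,0,0,0,1],[0,0,-2.4,0,0,0,1],[0,0,-3,0,0,0,1],[0,0,-3.6,0,0,0,1],[0,0,-4,0,0,0,1],[0,0,-4,0,0,0,1]]]}}

```text
clock: 8.15
ee_pos: [0.5235, -0.1889, 0.2683]
tcp_rot: [-179.9, -0.0, 86.8]
contact_force: [0.1, -0.5, -1.6]
grip_width: 0.0236
```

Request:
{"method": "carry_out", "body": {"moves": [[[0,0,-0.2,0,0,0,1],[0,0,-0.4,0,0,0,1],[0,0,-0.6,0,0,0,1],[0,0,-0.8,0,0,0,1],[0,0,-1,0,0,0,1]]]}}

```text
clock: 8.65
ee_pos: [0.524, -0.189, 0.2592]
tcp_rot: [180.0, 0.0, 86.8]
contact_force: [-0.0, -0.2, -1.2]
grip_width: 0.0232
```

```bash
python3 - <<'E'
from h import *
s=read_state();print(s['ee_pos'],s['contact_force'],s['ft_torque'],s['grip_width'])
E
```

```text
[ 0.52396324 -0.18904516  0.25919364] [-0.04112974 -0.21744947 -1.20714023] [-0.00384474 -0.00674498  0.049905  ] 0.023187663669854683
```

Request:
{"method": "carry_out", "body": {"moves": [[[0,0,-0.2,0,0,0,1],[0,0,-0.4,0,0,0,1],[0,0,-0.6,0,0,0,1],[0,0,-0.8,0,0,0,1],[0,0,-1,0,0,0,1]]]}}

```text
clock: 9.15
ee_pos: [0.5239, -0.189, 0.2491]
tcp_rot: [180.0, 0.0, 86.8]
contact_force: [-1.0, -0.3, -1.9]
grip_width: 0.0235
```

Request:
{"method": "carry_out", "body": {"moves": [[[0,0,-0.1,0,0,0,1],[0,0,-0.2,0,0,0,1],[0,0,-0.3,0,0,0,1],[0,0,-0.4,0,0,0,1]]]}}

```text
clock: 9.55
ee_pos: [0.524, -0.189, 0.2453]
tcp_rot: [180.0, 0.0, 86.8]
contact_force: [-0.7, -0.2, -1.8]
grip_width: 0.0235
```

Request:
{"method": "carry_out", "body": {"moves": [[[0,0,-0.1,0,0,0,1],[0,0,-0.2,0,0,0,1],[0,0,-0.3,0,0,0,1],[0,0,-0.4,0,0,0,1]]]}}

```text
clock: 9.95
ee_pos: [0.5239, -0.189, 0.2412]
tcp_rot: [-180.0, -0.0, 86.8]
contact_force: [0.0, 0.8, -1.1]
grip_width: 0.0235
```

Request:
{"method": "carry_out", "body": {"moves": [[[0,0,-0.1,0,0,0,1],[0,0,-0.2,0,0,0,1],[0,0,-0.3,0,0,0,1],[0,0,-0.4,0,0,0,1]]]}}

```text
clock: 10.35
ee_pos: [0.5239, -0.189, 0.2372]
tcp_rot: [-180.0, -0.0, 86.8]
contact_force: [-0.6, -0.4, -0.3]
grip_width: 0.0235
```

Request:
{"method": "carry_out", "body": {"moves": [[[0,0,-0.1,0,0,0,1],[0,0,-0.2,0,0,0,1]]]}}

```text
clock: 10.55
ee_pos: [0.5239, -0.189, 0.2352]
tcp_rot: [-180.0, -0.0, 86.8]
contact_force: [-0.4, -0.0, -0.9]
grip_width: 0.0239
```

Foot is at about 0.1226, with no bite yet.

Request:
{"method": "carry_out", "body": {"moves": [[[0,0,-0.1,0,0,0,1],[0,0,-0.2,0,0,0,1]]]}}

```text
clock: 10.75
ee_pos: [0.5239, -0.189, 0.2332]
tcp_rot: [-180.0, 0.0, 86.8]
contact_force: [0.7, 0.9, -1.4]
grip_width: 0.0235
```

Request:
{"method": "carry_out", "body": {"moves": [[[0,0,-0.1,0,0,0,1],[0,0,-0.15,0,0,0,1]]]}}

```text
clock: 10.95
ee_pos: [0.5238, -0.189, 0.2316]
tcp_rot: [-180.0, -0.0, 86.8]
contact_force: [0.5, -0.5, -0.6]
grip_width: 0.0235
```

Request:
{"method": "carry_out", "body": {"moves": [[[0,0,-0.1,0,0,0,1],[0,0,-0.15,0,0,0,1]]]}}

```text
clock: 11.15
ee_pos: [0.5239, -0.189, 0.2302]
tcp_rot: [-180.0, 0.0, 86.8]
contact_force: [-0.4, 0.0, -1.2]
grip_width: 0.0234
```

Request:
{"method": "carry_out", "body": {"moves": [[[0,0,-0.1,0,0,0,1]]]}}

```text
clock: 11.25
ee_pos: [0.524, -0.1891, 0.2293]
tcp_rot: [180.0, 0.0, 86.8]
contact_force: [-0.2, -0.4, -0.3]
grip_width: 0.0235
```

Request:
{"method": "carry_out", "body": {"moves": [[[0,0,-0.1,0,0,0,1],[0,0,-0.15,0,0,0,1]]]}}

```text
clock: 11.45
ee_pos: [0.5239, -0.1891, 0.2277]
tcp_rot: [-180.0, 0.0, 86.8]
contact_force: [-0.7, -0.4, -0.9]
grip_width: 0.0234
```

Request:
{"method": "carry_out", "body": {"moves": [[[0,0,-0.1,0,0,0,1]]]}}

```text
clock: 11.55
ee_pos: [0.5239, -0.1891, 0.2269]
tcp_rot: [180.0, 0.0, 86.8]
contact_force: [-0.7, -0.9, -0.0]
grip_width: 0.0232
```

Request:
{"method": "carry_out", "body": {"moves": [[[0,0,-0.1,0,0,0,1],[0,0,-0.15,0,0,0,1]]]}}

```text
clock: 11.75
ee_pos: [0.5238, -0.1892, 0.2254]
tcp_rot: [-180.0, 0.0, 86.8]
contact_force: [-1.0, -1.3, 0.7]
grip_width: 0.0234
```

Request:
{"method": "carry_out", "body": {"moves": [[[0,0,-0.1,0,0,0,1]]]}}

```text
clock: 11.85
ee_pos: [0.5238, -0.1892, 0.2245]
tcp_rot: [-180.0, 0.0, 86.8]
contact_force: [-0.9, -1.0, 1.3]
grip_width: 0.0231
```

Request:
{"method": "carry_out", "body": {"moves": [[[0,0,-0.1,0,0,0,1]]]}}

```text
clock: 11.95
ee_pos: [0.5238, -0.1892, 0.2235]
tcp_rot: [-180.0, 0.0, 86.8]
contact_force: [-1.5, -1.3, 1.9]
grip_width: 0.0235
```

Request:
{"method": "carry_out", "body": {"moves": [[[0,0,-0.1,0,0,0,1]]]}}

```text
clock: 12.05
ee_pos: [0.5238, -0.1893, 0.2225]
tcp_rot: [-180.0, 0.0, 86.8]
contact_force: [-2.4, -0.5, 4.3]
grip_width: 0.0233
```

Request:
{"method": "carry_out", "body": {"moves": [[[0,0,-0.1,0,0,0,1]]]}}

```text
clock: 12.15
ee_pos: [0.5238, -0.1893, 0.2215]
tcp_rot: [-180.0, 0.0, 86.8]
contact_force: [-2.4, -1.0, 4.5]
grip_width: 0.0238
```

Request:
{"method": "carry_out", "body": {"moves": [[[0,0,-0.1,0,0,0,1]]]}}

```text
clock: 12.25
ee_pos: [0.5238, -0.1893, 0.2206]
tcp_rot: [-180.0, 0.0, 86.8]
contact_force: [-3.6, -1.7, 5.1]
grip_width: 0.0232
```

Request:
{"method": "carry_out", "body": {"moves": [[[0,0,-0.1,0,0,0,1]]]}}

```text
clock: 12.35
ee_pos: [0.5238, -0.1893, 0.2199]
tcp_rot: [-180.0, 0.0, 86.8]
contact_force: [-3.9, -1.9, 7.7]
grip_width: 0.0235
```

Request:
{"method": "carry_out", "body": {"moves": [[[-0.05,-0.03,0,0,0,0,1]]], "grip_force": 90}}

```text
clock: 12.45
ee_pos: [0.5237, -0.1894, 0.2196]
tcp_rot: [180.0, 0.0, 86.8]
contact_force: [-1.5, -1.0, 3.3]
grip_width: 0.0231
```

Request:
{"method": "carry_out", "body": {"moves": [[[-0.03,-0.02,-0.07,0,0,0,1]]]}}

```text
clock: 12.55
ee_pos: [0.5237, -0.1895, 0.2194]
tcp_rot: [179.9, -0.0, 86.8]
contact_force: [-1.5, 0.2, 7.9]
grip_width: 0.0233
```

Request:
{"method": "carry_out", "body": {"moves": [[[-0.02,0,-0.1,0,0,0,1]]]}}

```text
clock: 12.65
ee_pos: [0.5237, -0.1895, 0.2189]
tcp_rot: [179.9, -0.0, 86.8]
contact_force: [-3.4, 0.3, 9.9]
grip_width: 0.023
```

Request:
{"method": "carry_out", "body": {"moves": [[[0,0,-0.07,0,0,0,1]]]}}

```text
clock: 12.75
ee_pos: [0.5237, -0.1895, 0.2185]
tcp_rot: [179.9, 0.0, 86.8]
contact_force: [-3.3, -0.7, 10.2]
grip_width: 0.0233
```

Request:
{"method": "carry_out", "body": {"moves": [[[0,0,-0.1,0,0,0,1]]]}}

```text
clock: 12.85
ee_pos: [0.5237, -0.1895, 0.2178]
tcp_rot: [179.9, 0.0, 86.8]
contact_force: [-3.9, 1.5, 12.5]
grip_width: 0.0233
```

Request:
{"method": "carry_out", "body": {"moves": [[[0,0,-0.07,0,0,0,1]]]}}

```text
clock: 12.95
ee_pos: [0.5238, -0.1895, 0.2174]
tcp_rot: [179.9, 0.0, 86.8]
contact_force: [-4.6, -0.1, 13.4]
grip_width: 0.0234
```

Request:
{"method": "carry_out", "body": {"moves": [[[0,0,-0.1,0,0,0,1]]]}}

```text
clock: 13.05
ee_pos: [0.5238, -0.1896, 0.2168]
tcp_rot: [179.8, 0.0, 86.8]
contact_force: [-3.6, 0.6, 14.3]
grip_width: 0.023
```

Request:
{"method": "carry_out", "body": {"moves": [[[0,0,-0.08,0,0,0,1]]]}}

```text
clock: 13.15
ee_pos: [0.5238, -0.1896, 0.2162]
tcp_rot: [179.8, 0.0, 86.8]
contact_force: [-5.6, 1.4, 15.7]
grip_width: 0.0232
```

Request:
{"method": "carry_out", "body": {"moves": [[[-0.03,0,-0.12,0,0,0,1]]]}}

```text
clock: 13.25
ee_pos: [0.5238, -0.1896, 0.2155]
tcp_rot: [179.8, 0.0, 86.8]
contact_force: [-5.0, 1.3, 17.0]
grip_width: 0.0228
```

Request:
{"method": "carry_out", "body": {"moves": [[[0,0,-0.08,0,0,0,1]]]}}

```text
clock: 13.35
ee_pos: [0.5238, -0.1896, 0.2149]
tcp_rot: [179.8, 0.0, 86.8]
contact_force: [-6.3, 1.2, 18.2]
grip_width: 0.023
```

Request:
{"method": "carry_out", "body": {"moves": [[[0,0,0,0,0,0,1],[0,0,0,0,0,0,1],[0,0,0,0,0,0,1]]]}}

```text
clock: 13.65
ee_pos: [0.5238, -0.1896, 0.2149]
tcp_rot: [179.8, 0.0, 86.8]
contact_force: [-6.0, 0.9, 15.7]
grip_width: 0.0233
```

```bash
python3 - <<'E'
from h import *
b=snap('side');s=read_state();print(s['ee_pos'],s['tcp_rot'],s['contact_force'],s['ft_torque'])
cv2.imwrite('pics/seated.png',cv2.resize(b['img'][115:190,315:380],None,fx=8,fy=8,interpolation=2)[...,::-1])
E
```

```text
[ 0.52380841 -0.18961653  0.21489663] [1.79794255e+02 2.69540276e-02 8.68289905e+01] [-5.64918255  1.24338033 15.64715323] [ 0.31940232  1.29860052 -0.04100443]
```

View pics/seated.png

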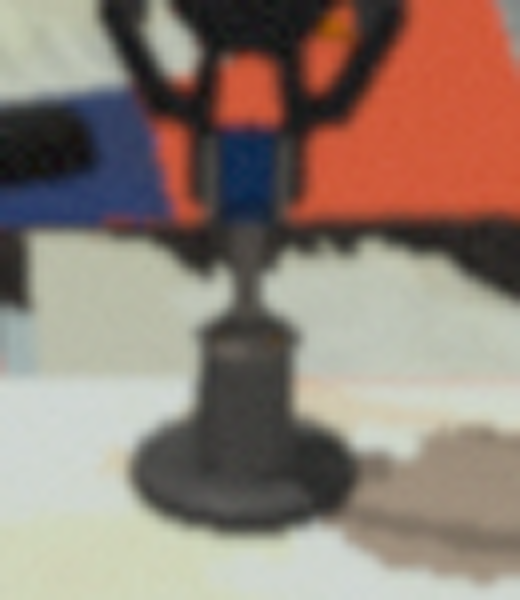

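Request:
{"method": "carry_out", "body": {"moves": [[[0,0,0.3,0,0,0,1],[0,0,0.6,0,0,0,1],[0,0,0.9,0,0,0,1],[0,0,1.2,0,0,0,1],[0,0,1.4,0,0,0,1],[0,0,1.4,0,0,0,1],[0,0,1.4,0,0,0,1]]]}}

```text
clock: 14.4
ee_pos: [0.5226, -0.1894, 0.2251]
tcp_rot: [-180.0, -0.0, 86.8]
contact_force: [0.1, -0.6, -6.8]
grip_width: 0.023
```

Request:
{"method": "carry_out", "body": {"moves": [[[0,0,0.6,0,0,0,1],[0,0,1.2,0,0,0,1],[0,0,2,0,0,0,1],[0,0,3,0,0,0,1],[0,0,4,0,0,0,1],[0,0,4.7,0,0,0,1],[0,0,5,0,0,0,1],[0,0,5,0,0,0,1]]]}}

```text
clock: 15.2
ee_pos: [0.523, -0.1897, 0.2762]
tcp_rot: [179.9, 0.0, 86.8]
contact_force: [-0.1, 1.4, -6.0]
grip_width: 0.0229
```

Request:
{"method": "carry_out", "body": {"moves": [[[0,0,0,0,0,0,1],[0,0,0,0,0,0,1],[0,0,0,0,0,0,1],[0,0,0,0,0,0,1],[0,0,0,0,0,0,1]]]}}

```text
clock: 15.7
ee_pos: [0.5225, -0.1895, 0.2751]
tcp_rot: [-180.0, -0.0, 86.8]
contact_force: [-0.2, 0.5, -6.9]
grip_width: 0.023
```

Request:
{"method": "carry_out", "body": {"moves": [[[0.3,1,0,0,0,0,1],[0.8,3,0,0,0,0,1],[1.4,5.5,0,0,0,0,1],[2,8,0,0,0,0,1],[2.6,10.5,0,0,0,0,1],[3.2,13,0,0,0,0,1],[3.8,15.5,0,0,0,0,1],[4.3,17.5,0,0,0,0,1]]]}}

```text
clock: 16.5
ee_pos: [0.5658, -0.0121, 0.2754]
tcp_rot: [180.0, -0.1, 86.9]
contact_force: [0.2, -0.5, -5.7]
grip_width: 0.0233
```

Request:
{"method": "carry_out", "body": {"moves": [[[0.3,2,0,0,0,0,1],[0.6,4,0,0,0,0,1],[0.8,5.4,0,0,0,0,1],[0.8,6.2,0,0,0,0,1],[0.8,6.2,0,0,0,0,1],[0.8,6.2,0,0,0,0,1],[0.8,6.2,0,0,0,0,1]]]}}

```text
clock: 17.2
ee_pos: [0.5735, 0.0467, 0.2754]
tcp_rot: [-180.0, 0.0, 86.8]
contact_force: [0.5, 0.3, -6.4]
grip_width: 0.0228
```

```bash
python3 - <<'E'
from h import *
b=snap('side');a=snap('top');s=read_state();print(s['ee_pos'],s['tcp_rot'],s['contact_force'])
im=np.hstack([cv2.resize(b['img'][125:225,285:385],None,fx=4,fy=4,interpolation=2),cv2.resize(a['img'][170:270,290:390],None,fx=4,fy=4,interpolation=2)])
cv2.imwrite('pics/overc.png',im[...,::-1])
E
```

```text
[0.57355377 0.04666624 0.27536828] [-1.79997410e+02  1.66095747e-02  8.67725868e+01] [ 0.03944213  0.06030598 -6.62044137]
```

View pics/overc.png

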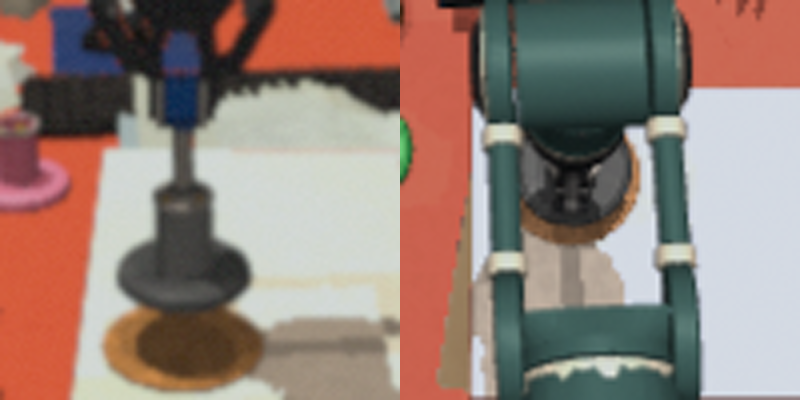

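The base hangs upright over the coaster, roughly concentric with it in both views. Lowering.

Request:
{"method": "carry_out", "body": {"moves": [[[0,0.1,-0.8,0,0,0,1],[0,0.1,-1.8,0,0,0,1],[0,0.1,-2.8,0,0,0,1],[0,0.1,-3.6,0,0,0,1],[0,0.1,-4.3,0,0,0,1],[0,0.1,-4.8,0,0,0,1],[0,0.1,-5,0,0,0,1],[0,0.1,-5,0,0,0,1]]]}}

```text
clock: 18.1
ee_pos: [0.5735, 0.0485, 0.2251]
tcp_rot: [-180.0, 0.0, 86.8]
contact_force: [0.2, -0.2, -6.5]
grip_width: 0.0229
```

Request:
{"method": "carry_out", "body": {"moves": [[[0,0,-0.1,0,0,0,1],[0,0,-0.2,0,0,0,1],[0,0,-0.3,0,0,0,1],[0,0,-0.4,0,0,0,1]]]}}

```text
clock: 18.5
ee_pos: [0.5737, 0.0485, 0.2216]
tcp_rot: [180.0, -0.0, 86.8]
contact_force: [-0.3, 0.2, -7.4]
grip_width: 0.023
```

Request:
{"method": "carry_out", "body": {"moves": [[[0,0,-0.1,0,0,0,1],[0,0,-0.2,0,0,0,1]]]}}

```text
clock: 18.7
ee_pos: [0.5736, 0.0485, 0.2193]
tcp_rot: [-180.0, 0.0, 86.8]
contact_force: [-1.1, -0.1, -4.1]
grip_width: 0.0232
```

Contact is starting.

Request:
{"method": "carry_out", "body": {"moves": [[[0,0,-0.1,0,0,0,1]]]}}

```text
clock: 18.8
ee_pos: [0.5735, 0.0485, 0.219]
tcp_rot: [-180.0, 0.0, 86.8]
contact_force: [-3.6, -0.2, 2.2]
grip_width: 0.0233
```

Request:
{"method": "carry_out", "body": {"moves": [[[0,0,-0.05,0,0,0,1],[0,0,-0.05,0,0,0,1]]]}}

```text
clock: 19.0
ee_pos: [0.5737, 0.0485, 0.219]
tcp_rot: [180.0, -0.0, 86.8]
contact_force: [-3.5, -1.0, 2.3]
grip_width: 0.0231
```

Down on the coaster. Opening gradually, then retreating straight up.

Request:
{"method": "carry_out", "body": {"moves": [[[0,0,0,0,0,0,0.4],[0,0,0,0,0,0,0.2],[0,0,0,0,0,0,0],[0,0,0,0,0,0,-0.2],[0,0,0,0,0,0,-0.4],[0,0,0,0,0,0,-0.4]]], "grip_force": 20}}

```text
clock: 19.6
ee_pos: [0.5738, 0.0485, 0.2179]
tcp_rot: [180.0, -0.0, 86.8]
contact_force: [-0.3, 0.0, 0.5]
grip_width: 0.06
```

Request:
{"method": "carry_out", "body": {"moves": [[[0,0,1,0,0,0,-0.4],[0,0,2.5,0,0,0,-0.4],[0,0,4,0,0,0,-0.4],[0,0,6,0,0,0,-0.4],[0,0,8,0,0,0,-0.4],[0,0,10,0,0,0,-0.4],[0,-4,12,0,0,0,-0.4],[0,-8,12,0,0,0,-0.4]]]}}

```text
clock: 20.4
ee_pos: [0.5758, -0.0316, 0.3442]
tcp_rot: [179.5, 0.0, 87.0]
contact_force: [1.2, -0.3, 0.2]
grip_width: 0.0599
```

Request:
{"method": "carry_out", "body": {"moves": [[[0,-5,0,0,0,0,-0.4],[0,-10,0,0,0,0,-0.4],[0,-15,0,0,0,0,-0.4],[0,-20,0,0,0,0,-0.4],[0,-24,0,0,0,0,-0.4],[0,-26,0,0,0,0,-0.4],[0,-26,0,0,0,0,-0.4],[0,-26,0,0,0,0,-0.4]]]}}

```text
clock: 21.2
ee_pos: [0.5738, -0.2911, 0.3387]
tcp_rot: [180.0, -0.0, 86.8]
contact_force: [-0.2, 0.9, -0.9]
grip_width: 0.0599
```

```bash
python3 - <<'E'
from h import *
b=snap('side');a=snap('top');s=read_state();print(s['ee_pos'],s['contact_force'],s['grip_width'],s['clock'])
im=np.hstack([cv2.resize(b['img'][140:320,230:400],None,fx=2.3,fy=2.3,interpolation=2),cv2.resize(a['img'][170:270,240:340+0],None,fx=3.9,fy=4.14,interpolation=2)])
cv2.imwrite('pics/end.png',im[...,::-1])
P=pts(a)
F=8;u0,v0=310,190;i=cv2.resize(a['img'][190:240,305:360],None,fx=F,fy=F,interpolation=2);H,S,V=cv2.split(cv2.cvtColor(i,cv2.COLOR_RGB2HSV))
f=lambda p:((p[0]+.5)/F-.5+305,(p[1]+.5)/F-.5+190)
big=lambda m:max(cv2.findContours(m.astype(np.uint8),0,1)[0],key=cv2.contourArea)
for n,m,z in(('coaster',S>80,.088),('base disc',(V<100),.1)):
    e=cv2.fitEllipse(cv2.convexHull(big(m)));print(n,f(e[0]),np.array(e[1])/F,ray(a,*f(e[0]),z))
E
```

```text
[ 0.57398523 -0.29006513  0.33859325] [-0.36756337  0.28131952  0.22519229] 0.05985765471589672 21.3
coaster (332.206937789917, 213.7040309906006) [33.9937973  34.41075516] [0.57084781 0.0457451  0.088     ]
base disc (332.16780281066895, 213.7306423187256) [28.03242493 28.17541313] [0.56922754 0.04604132 0.1       ]
```

View pics/end.png

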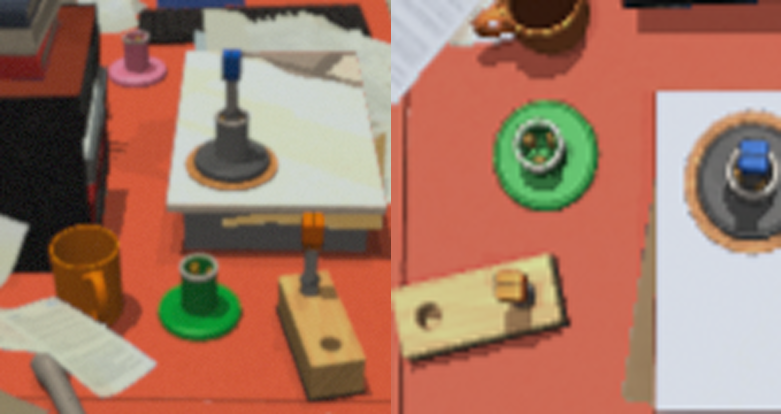

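The stand is upright and centred on the coaster to within about 2 mm. The orange spare post, the mug and the green and pink look-alikes are where they started.

```bash
python3 -c "
from workcell import *
print(hand_in())"
```

```text
the job is handed in; nothing more can be done
None
```

The memo stand is together and standing upright on the cork coaster, and I handed the job in at about 21 s of robot time; no verdict was reported.

- **Pressing:** I pressed the blue post into the base to about 19 N (18.2 N read plus the post's weight). The force rose more slowly than the 7 N per mm described, and fell only from 18.2 to 15.7 N on stopping, not by half.
- **Lifting:** I lifted by the post head only. The full weight of post and base (about 6.8 N) stayed on the gripper throughout, and the base rose about 60 mm above the riser.
- **Placing:** The load on the wrist changed gradually at touchdown, reaching about 2 N upward, so there was no bang. I then let go and backed away.
- **Last checks:** In the final top view the base sits about 2 mm from the coaster's centre, with the post straight in it. The spare post, mug and look-alikes look unmoved. The tape roll was outside that last picture, and the arm only passed well above that part of the desk.
- **Disagreement:** The two cameras differed by 2 to 5 mm in y. I relied mainly on the top view, measured relative to the gripped post, and the sideways force while pressing rose to about 6 N.

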